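Open the bar clamp: press the ratchet release and push the sliding jaw back

ROBOT

A 7-joint arm with a two-finger parallel gripper is mounted at the origin on the work surface. World frame = base frame: x ahead of the robot, y to its left, z up, the work surface at z = 0. Lengths are in m, angles in rad, forces in N, time in s.
With the tool pointing down it reaches from about 0.35 to 0.9 m from the base axis. Payload 7.2 kg.
Tool frame: the origin (TCP) lies midway between the tips of the shut fingers; the grasp point (between the pads) lies 19 mm behind it; z points along the fingers, y is the direction in which the jaws open and shut (so a half turn about z gives the same grasp; the last joint's range is limited). The gripper opens to 85 mm and grips with 20 to 120 N. Pads are 22 mm wide; open, the fingers measure 114 mm over their backs; the gripper's body (76 mm by 85 mm) begins 54 mm behind the grasp point. The pads swing forward as they close: fully open they stand 13 mm farther back than shut.
Start: joints at [-1.236, 0.411, -0.013, 1.596, 0.006, 1.134, -0.082], TCP at [0.245, 0.575, 0.207] pointing down, gripper open.
Joint ranges: [-2.95, 2.95], [-0.29, 1.99], [-1.47, 1.44], [0.14, 2.54], [-1.03, 4.17], [0.13, 1.85], [-2.86, 2.86]. Speed limits (rad/s): [2.39, 2.39, 3.01, 3.01, 3.14, 3.14, 3.14].

INTERFACE

Orientations are given as [roll, pitch, yaw] about the fixed x, y, z axes, in that order (R = Rz(yaw) Ry(pitch) Rx(roll)).
In Python, from workcell import r, vision, workorder gives the robot as it stands. The module is installed in compiled form; this text tells all that it offers.
- The arm moves only by the tool send_rows, never from a script. Its argument "plan" is a list of rows, each an object of numbers: "tx", "ty", "tz": the shift along the tool's x, y, z in m; "wx", "wy", "wz": the turn, a rotation vector about the tool's x, y, z in rad; "hand": the opening, from 0 (shut) to 1 (fully open). In form: [{"tx": .., "ty": .., "tz": .., "wx": .., "wy": .., "wz": .., "hand": ..}, ...]. A call has 1 to 10 rows; each row shifts and turns the commanded pose from where the row before left it, along the tool's axes as they then stand; what a row does not reach is not made up. A row lasts 1/12 s, in which the tool goes at most 41.7 mm and 7.16 degrees, less where a joint would pass 70% of its speed; a pose out of reach is approached as far as the arm can. A call with a gripper value outside its range is refused whole. The fingers move at their own pace and stop on an object; the grip force is fixed at half the most. Time passes only in rows, so rows that do not move let the fingers close. It gives the time, the measured TCP pose, the force and the opening at its end, in the units of the state.
- r.state(): the state, without advancing time (a new reading comes with each control period).
- vision.grab_frame(name): name is "scene" or "top" or "wrist"; returns a dict with "image" (420x560x3 uint8, red, green, blue), "fx", "fy", "cx", "cy" (pixels), "extrinsics" (4x4, takes a point from world to camera coordinates). Camera axes: x right, y up, looking along -z (the intrinsics and any distortion apply to the point x, -y, -z); pixel columns grow to the right and rows downward; lengths in m; the calibration is good to about 2 mm. A picture is of the moment at which its call begins. There is no depth.
- workorder.job_done(): hands the job in, once; it reports no verdict.
The state is a dict: "time": time; "qpos": joint angles; "joint_velocities": joint speeds; "tau": joint torques, N m; "position": TCP position; "orientation": TCP orientation; "ft_force": force on the tool from outside, world axes, zero at the start; "torque": the same for the moment, N m; "width": finger opening in m.
Only numpy, scipy, OpenCV 4.12 (cv2) and the standard library are available. Lean on these libraries where they do the work, as an engineer would, in place of code of your own. Each camera call takes 0.05 s, during which the arm holds its last target. There are 200 camera calls.

TASK

The glued block on the bar clamp is dry, so open the clamp right up: press the release tab on top of the sliding jaw and, keeping it pressed down, push the jaw back along its bar, away from the block, until it is fully home against the end stop; then let go and move clear. Do not pick up, knock or shift the block on the bar or any of the things standing round the clamp.

Things in the scene. Friction and masses are not known exactly. Their poses are not given: they have to be found in the camera images.
- clamp: Ratchet bar clamp screwed to the plywood. Level steel bar 24 x 12 mm, 360 long, top 46 mm above the table. Origin on the table under the bar, which runs along this body's y from -210 to +150 mm. Fixed jaw (60 mm wide, 96 tall) at y = -205 to -171; end stop (50 wide, 72 tall) at the other end, its face at y = +115. The sliding jaw between them goes back towards +y.
- jaw (a joint): Travel of the sliding jaw along the clamp's +y, m: 0 = most forward, 0.120 = fully back on the end stop; starts at 0 to 0.030. The jaw is a grey carriage round the bar, 64 mm wide, 90 long, 52 high, with an upright fin at its rear. Friction 2.5 N. With the tab not pressed it goes back one tooth (10 mm) at most, then locks; forwards it always moves.
- release (a joint): How far the release tab is pressed, m: 0 = up, 0.010 = bottomed. Vertical spring, 2.4 N at the top, 8.4 N at the bottom. Left alone it rests at 0 to 0.0055, as the pawl happens to sit on a tooth. The ratchet is free from 0.0065 on and must be kept there while the jaw is pushed. The tab springs up when let go.
- tab_top (a point): Centre of the upper face of the release tab: black ribbed rubber plate, 50 mm across the bar and 56 mm along it, on top of the sliding jaw just in front (-y) of the fin. 70 mm above the table when fully up, 60 mm when bottomed. Rides with the jaw. Same axes as the clamp.
- fin_face (a point): Centre of the front (-y) face of the jaw's upright fin, 80 mm above the table, 34 mm further along the clamp's +y than tab_top. The fin is 64 mm wide, 16 thick, top 96 mm above the table. A fingertip standing on the tab can push the jaw back against this face. Same axes as the clamp.
- end_stop (a point): Centre of the end stop's face, 60 mm above the table, which the jaw's rear meets at full travel.
- block: Loose glued wooden cross, 70 x 34 x 22 mm, resting on the bar between the jaws; leave it there. Origin at the centre of its underside.
- teapot_lid: White ceramic teapot lid, 90 mm across, 48 mm tall, beside the clamp. Origin at the centre of its underside.
- funnel: Red plastic funnel standing mouth down, 110 mm across, 100 mm tall, beside the clamp. Origin at the centre of its underside.
- shaker: Closed stainless steel cocktail shaker, 88 mm across, 213 mm tall. Origin at the centre of its underside.
- glue_bottle: White glue bottle, 60 mm across, 150 mm tall. Origin at the centre of its underside.
- mug: Blue ceramic mug, 82 mm across, 95 mm tall. Origin at the centre of its underside.

How it is judged:
On the way, in this order (a step that is already met when the one before it is completed fails the run):
1. the release tab is pressed while the jaw is still well forward (value of joint release above 0.0065 m and value of joint jaw below 0.06 m), for 0.05 s.
2. the jaw is pushed fully back (value of joint jaw above 0.115 m), for 0.1 s.
At the end, for the whole second after the job is handed in: The jaw stands within 5 mm of the end stop and is at rest, the tab has sprung up, and every other loose thing is within 15 mm of where it began (value of joint jaw above 0.115 m and velocity of joint jaw between -0.005 and 0.005 m/s and value of joint release below 0.0062 m and distance of each of block, teapot_lid, funnel, shaker, glue_bottle, mug from where it was at the start of the episode below 0.015 m); the robot touches nothing.
It fails at once if a bystander is lifted, knocked over or shifted by more than 15 mm (distance of any of block, teapot_lid, funnel, shaker, glue_bottle, mug from where it was at the start of the episode above 0.015 m or angle between any of block, teapot_lid, funnel, shaker, glue_bottle, mug's own z axis and vertical above 0.3 rad).
It fails at once if the fingers push on a bystander or the block (contact force between the fingers and block above 2 N or contact force between the fingers and teapot_lid above 2 N or contact force between the fingers and funnel above 2 N or contact force between the fingers and shaker above 2 N or contact force between the fingers and glue_bottle above 2 N or contact force between the fingers and mug above 2 N).
It also fails if it takes over 38 s, if anything falls off the work surface, if the arm or the gripper's body presses on something with over 40 N, if the wrist force passes 120 N, or if a joint passes its speed limit or range.

## Working session

There is one attempt and no reset: what is moved stays moved. The work goes in short steps, Python scripts to look and compute and a tool call to move; the robot and the scene stay as the last step left them, time stands still between calls to the robot, and variables do not carry over. Pictures are saved under pics/ and viewed, about 8 in all and at most 12, crops included, and the job is handed in when it is done.

Besides the shell and the picture viewer there is one more tool, called after ">>>" as name(argument=value, ...), one argument or row to a line, values as JSON. send_rows: Moves the arm, as the interface text tells. Its arguments: {"type":"object","properties":{"plan":{"type":"array","items":{"type":"object","properties":{"tx":{"type":"number"},"ty":{"type":"number"},"tz":{"type":"number"},"wx":{"type":"number"},"wy":{"type":"number"},"wz":{"type":"number"},"hand":{"type":"number"}}}}},"required":["plan"]}

```bash
mkdir -p pics
cat > h.py <<'E'
import numpy as np,cv2
from workcell import r,vision,workorder
def grab(n,f):
    d=vision.grab_frame(n); cv2.imwrite(f,d["image"][:,:,::-1]); np.savez(f[:-4]+".npz",**{k:d[k] for k in("fx","fy","cx","cy","extrinsics")}); print(n,[k for k in d])
def ray(f,uv,z):
    d=np.load(f[:-4]+".npz"); E=d["extrinsics"]; u,v=uv
    c=np.array([(u-d["cx"])/d["fx"],-(v-d["cy"])/d["fy"],-1.]); R=E[:3,:3]; o=-R.T@E[:3,3]; w=R.T@c
    return o+w*(z-o[2])/w[2]
def proj(f,p):
    d=np.load(f[:-4]+".npz"); c=d["extrinsics"]@np.r_[p,1]; return d["cx"]-d["fx"]*c[0]/c[2], d["cy"]+d["fy"]*c[1]/c[2]
E
python3 - <<'E'
from h import *
grab("top","pics/top.png");grab("scene","pics/scene.png")
print(r.state())
for n in("top","scene"):
    d=np.load(f"pics/{n}.npz");print(d["fx"],d["extrinsics"].round(3))
E
```

```text
top ['image', 'fx', 'fy', 'cx', 'cy', 'extrinsics']
scene ['image', 'fx', 'fy', 'cx', 'cy', 'extrinsics']
{'time': 0.1, 'qpos': array([-1.23619002,  0.41182977, -0.01270391,  1.59697864,  0.00560131,
        1.13430398, -0.08221044]), 'joint_velocities': array([ 0.00141181, -0.00011101, -0.00037004, -0.00171427, -0.00028554,
        0.00184276,  0.00095581]), 'tau': array([ 2.80760971e-03, -6.01831412e+01,  6.84171896e-01, -3.00090158e+01,
        1.39932617e-02,  6.37553880e-03,  6.16096060e-06]), 'position': array([0.24485036, 0.57450504, 0.20622361]), 'orientation': array([-3.14011256e+00,  1.09429439e-04,  2.73879341e+00]), 'ft_force': array([-0.035189  , -0.55250389,  0.22492308]), 'torque': array([ 0.01742593, -0.00033463, -0.02331135]), 'width': 0.08516689884424085}
379.02612308368856 [[ 0.008 -0.999  0.044  0.011]
 [ 0.99   0.014  0.139 -0.618]
 [-0.14   0.042  0.989 -0.809]
 [ 0.     0.     0.     1.   ]]
399.13757303072884 [[-0.027  0.999 -0.016 -0.017]
 [-0.609 -0.004  0.793  0.31 ]
 [ 0.793  0.031  0.608 -1.393]
 [ 0.     0.     0.     1.   ]]
```

View pics/top.png

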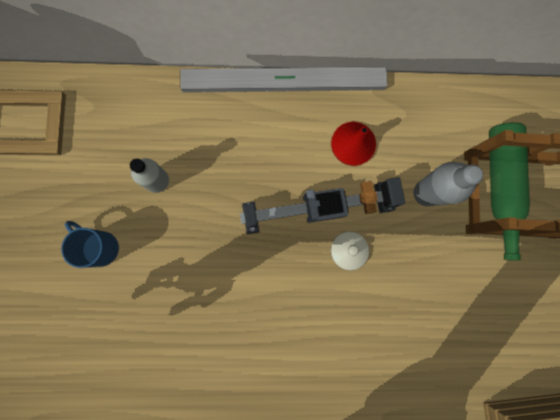

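View pics/scene.png

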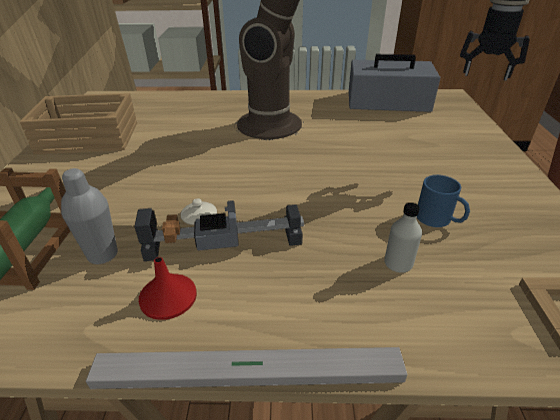

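Top view: fixed jaw is near (392,193), end stop (250,217), sliding jaw (327,205) with a black tab, funnel (353,143) and lid (350,250). I'll zoom in for pixel picks.

Run:
```python
import cv2
a=cv2.imread("pics/top.png")[165:245,235:415]; b=cv2.imread("pics/scene.png")[190:260,130:310]
a=cv2.convertScaleAbs(cv2.resize(a,None,fx=4.4,fy=4.4,interpolation=2),alpha=1.8);b=cv2.convertScaleAbs(cv2.resize(b,None,fx=3,fy=3,interpolation=2),alpha=1.8)
import numpy as np
c=np.zeros((600,792,3),'uint8');c[:352]=a[:352,:792];c[360:570,:540]=b;cv2.imwrite("pics/crop.png",c)
```

```text
(no output)
```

View pics/crop.png

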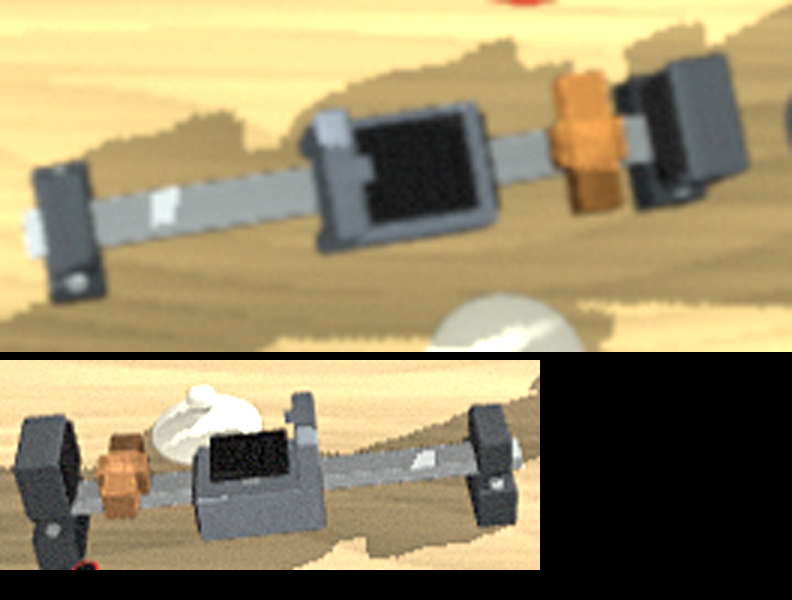

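```bash
cat > fit.py <<'E'
from h import *
from scipy.optimize import least_squares
T="pics/top.png";S="pics/scene.png"
t=lambda u,v:(T,235+u/4.4,165+v/4.4)
s=lambda u,v:(S,130+u/3,190+(v-360)/3)
# obs, (x,y,z,ridesWithJaw, kind)
P=[(t(668,62),30,-171,96,0),(t(728,55),30,-205,96,0),(t(747,165),-30,-205,96,0),(t(682,183),-30,-171,96,0),
(t(462,110),25,-28,68,1),(t(480,208),-25,-28,68,1),
(t(88,160),25,115,72,0),
(s(210,482),25,-28,68,1),(s(290,474),25,28,68,1),
(s(470,412),25,115,72,0),
(s(22,420),30,-205,96,0) ,(s(66,416),30,-171,96,0)]
P=[p for p in P if not(p[0][0]==S and p[1]==30)]
B=[(t(95,203),12),(t(315,170),12),(t(105,247),-12),(t(320,213),-12)]
def W(p,x,y,z):
    c,n=np.cos(p[2]),np.sin(p[2]); return np.array([p[0]+c*x-n*y,p[1]+n*x+c*y,z])
def res(p):
    o=[]
    for (f,u,v),x,y,z,j in P:
        q=proj(f,W(p,x/1e3,y/1e3+(p[3] if j else 0),z/1e3)); o+=[q[0]-u,q[1]-v]
    for (f,u,v),x in B:
        w=ray(f,(u,v),.046); c,n=np.cos(p[2]),np.sin(p[2])
        o.append(((w[0]-p[0])*c+(w[1]-p[1])*n-x/1e3)*450)
    return np.array(o)
w=ray(T,t(420,165)[1:],.068)
k=least_squares(res,[w[0],w[1],0.,0],loss="soft_l1");p=k.x
if __name__=="__main__":
    print(p.round(4),np.degrees(p[2]));print(res(p).round(1))
    print("tab",W(p,0,p[3],.07),"fin",W(p,0,p[3]+.034,.08))
    for f,uv,z in((T,(353,143),.03),(T,(350,250),.02),(T,(445,190),.08)):print(ray(f,uv,z).round(3))
    for n in(T,S):
        a=cv2.imread(n);a=cv2.resize(a,None,fx=4,fy=4,interpolation=2)
        def box(x0,x1,y0,y1,z,col):
            q=np.array([proj(n,W(p,x,y,z)) for x,y in((x0,y0),(x1,y0),(x1,y1),(x0,y1))])*4+2
            cv2.polylines(a,[q.astype(int)],True,col,1)
        j=p[3]
        box(-.03,.03,-.205,-.171,.096,(0,255,0));box(-.025,.025,j-.028,j+.028,.068,(0,0,255));box(-.032,.032,j+.034,j+.05,.096,(255,0,255))
        box(-.012,.012,-.21,.15,.046,(255,255,0));box(-.025,.025,.115,.13,.072,(0,255,255))
        a=a[660:980,900:1700] if n==T else a[740:1020,500:1300]
        cv2.imwrite("pics/o_"+n[5:],a)
    cv2.imwrite("pics/ov.png",np.vstack([cv2.imread("pics/o_top.png"),cv2.imread("pics/o_scene.png")]))
E
python3 fit.py
```

```text
[ 0.6144 -0.0522  0.1722 -0.0464] 9.863912124298745
[-1.3 -0.2  0.3 -1.   1.7  1.1  1.2 -0.5 -0.5  0.3 -0.3  0.2 -0.3  2.
 -0.6 -2.5 -0.5 -2.6  1.7 10.1 -0.5 -0.9 -0.  -0.1]
tab [ 0.62233443 -0.09795726  0.07      ] fin [ 0.61650993 -0.06445987  0.08      ]
[ 0.773 -0.163  0.03 ]
[ 0.522 -0.154  0.02 ]
[ 0.654 -0.353  0.08 ]
```

View pics/ov.png

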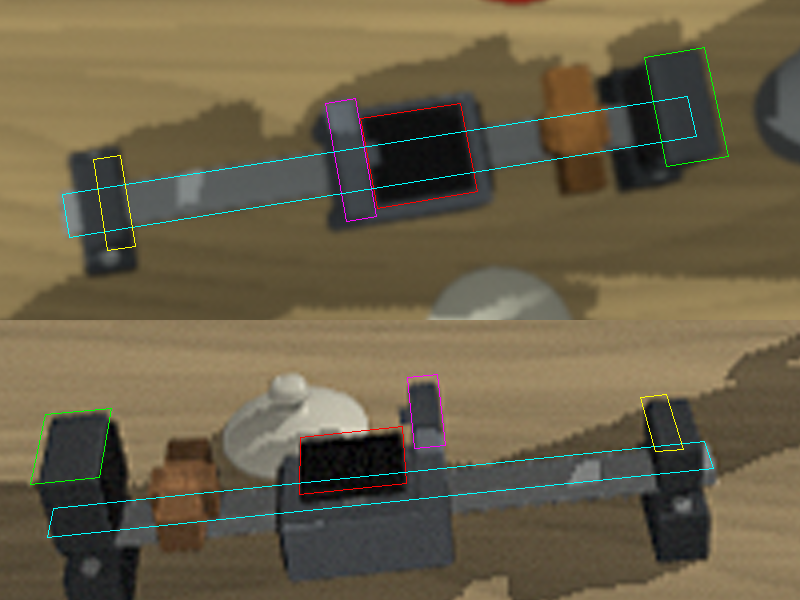

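The overlay agrees with the image to a few mm: tab at about (0.622,-0.098), yaw 9.9°, jaw about 9 mm along. The fin also has a small bump on its front. I'll turn the tool so its x lies along the clamp's +y, shut the hand, and travel at z = 0.2.

>>> send_rows(
  plan=[
    {"wz": 0.1244,"hand": 0},
    {"wz": 0.1244,"hand": 0},
    {"wz": 0.1244,"hand": 0},
    {"wz": 0.1244,"hand": 0},
    {"wz": 0.1244,"hand": 0},
    {"wz": 0.1244,"hand": 0},
    {"wz": 0.1244,"hand": 0},
    {"wz": 0.1244,"hand": 0},
    {"hand": 0},
  ],
)

```text
invalid input at $.plan[0]: expected keys tx, ty, tz, wx, wy, wz, hand
```

>>> send_rows(
  plan=[
    {"tx": -0.03,"ty": 0.0107,"hand": 0},
    {"tx": -0.03,"ty": 0.0107,"hand": 0},
    {"tx": -0.03,"ty": 0.0107,"hand": 0},
    {"tx": -0.03,"ty": 0.0107,"hand": 0},
    {"tx": -0.03,"ty": 0.0107,"hand": 0},
    {"tx": -0.03,"ty": 0.0107,"hand": 0},
    {"tx": -0.03,"ty": 0.0107,"hand": 0},
    {"tx": -0.03,"ty": 0.0107,"hand": 0},
    {"tx": -0.03,"ty": 0.0107,"hand": 0},
    {"tx": -0.03,"ty": 0.0107,"hand": 0},
  ],
)

```text
invalid input at $.plan[0]: expected keys tx, ty, tz, wx, wy, wz, hand
```

>>> send_rows(
  plan=[
    {"tx": -0.03,"ty": 0.0107,"hand": 0},
    {"tx": -0.03,"ty": 0.0107,"hand": 0},
    {"tx": -0.03,"ty": 0.0107,"hand": 0},
    {"tx": -0.03,"ty": 0.0107,"hand": 0},
    {"tx": -0.03,"ty": 0.0107,"hand": 0},
    {"tx": -0.03,"ty": 0.0107,"hand": 0},
    {"tx": -0.03,"ty": 0.0107,"hand": 0},
    {"tx": -0.03,"ty": 0.0107,"hand": 0},
    {"tx": -0.03,"ty": 0.0107,"hand": 0},
    {"tx": -0.03,"ty": 0.0107,"hand": 0},
  ],
)

```text
invalid input at $.plan[0]: expected keys tx, ty, tz, wx, wy, wz, hand
```

>>> send_rows(
  plan=[
    {"tx": -0.03,"ty": 0.0107,"hand": 0},
    {"tx": -0.03,"ty": 0.0107,"hand": 0},
    {"tx": -0.03,"ty": 0.0107,"hand": 0},
    {"tx": -0.029,"ty": 0.0105,"hand": 0},
    {"hand": 0},
    {"hand": 0},
    {"hand": 0},
  ],
)

```text
invalid input at $.plan[0]: expected keys tx, ty, tz, wx, wy, wz, hand
```

All keys are needed in every row.

>>> send_rows(
  plan=[
    {"tx": 0,"ty": 0,"tz": 0,"wx": 0,"wy": 0,"wz": 0.1244,"hand": 0},
    {"tx": 0,"ty": 0,"tz": 0,"wx": 0,"wy": 0,"wz": 0.1244,"hand": 0},
    {"tx": 0,"ty": 0,"tz": 0,"wx": 0,"wy": 0,"wz": 0.1244,"hand": 0},
    {"tx": 0,"ty": 0,"tz": 0,"wx": 0,"wy": 0,"wz": 0.1244,"hand": 0},
    {"tx": 0,"ty": 0,"tz": 0,"wx": 0,"wy": 0,"wz": 0.1244,"hand": 0},
    {"tx": 0,"ty": 0,"tz": 0,"wx": 0,"wy": 0,"wz": 0.1244,"hand": 0},
    {"tx": 0,"ty": 0,"tz": 0,"wx": 0,"wy": 0,"wz": 0.1244,"hand": 0},
    {"tx": 0,"ty": 0,"tz": 0,"wx": 0,"wy": 0,"wz": 0.1244,"hand": 0},
    {"tx": 0,"ty": 0,"tz": 0,"wx": 0,"wy": 0,"wz": 0,"hand": 0},
    {"tx": 0,"ty": 0,"tz": 0,"wx": 0,"wy": 0,"wz": 0,"hand": 0},
  ],
)

```text
time: 0.93
position: [0.2448, 0.5748, 0.2066]
orientation: [-3.141, 0.001, 1.748]
ft_force: [0.2, 0.2, 0.9]
width: -0.0001
```

>>> send_rows(
  plan=[
    {"tx": -0.03,"ty": 0.0107,"tz": 0,"wx": 0,"wy": 0,"wz": 0,"hand": 0},
    {"tx": -0.03,"ty": 0.0107,"tz": 0,"wx": 0,"wy": 0,"wz": 0,"hand": 0},
    {"tx": -0.03,"ty": 0.0107,"tz": 0,"wx": 0,"wy": 0,"wz": 0,"hand": 0},
    {"tx": -0.03,"ty": 0.0107,"tz": 0,"wx": 0,"wy": 0,"wz": 0,"hand": 0},
    {"tx": -0.03,"ty": 0.0107,"tz": 0,"wx": 0,"wy": 0,"wz": 0,"hand": 0},
    {"tx": -0.03,"ty": 0.0107,"tz": 0,"wx": 0,"wy": 0,"wz": 0,"hand": 0},
    {"tx": -0.03,"ty": 0.0107,"tz": 0,"wx": 0,"wy": 0,"wz": 0,"hand": 0},
    {"tx": -0.03,"ty": 0.0107,"tz": 0,"wx": 0,"wy": 0,"wz": 0,"hand": 0},
    {"tx": -0.03,"ty": 0.0107,"tz": 0,"wx": 0,"wy": 0,"wz": 0,"hand": 0},
    {"tx": -0.03,"ty": 0.0107,"tz": 0,"wx": 0,"wy": 0,"wz": 0,"hand": 0},
  ],
)

```text
time: 1.77
position: [0.4025, 0.2963, 0.2071]
orientation: [3.141, -0.0, 1.748]
ft_force: [0.7, -0.0, 0.3]
width: -0.0
```

>>> send_rows(
  plan=[
    {"tx": -0.03,"ty": 0.0107,"tz": 0,"wx": 0,"wy": 0,"wz": 0,"hand": 0},
    {"tx": -0.03,"ty": 0.0107,"tz": 0,"wx": 0,"wy": 0,"wz": 0,"hand": 0},
    {"tx": -0.03,"ty": 0.0107,"tz": 0,"wx": 0,"wy": 0,"wz": 0,"hand": 0},
    {"tx": -0.03,"ty": 0.0107,"tz": 0,"wx": 0,"wy": 0,"wz": 0,"hand": 0},
    {"tx": -0.03,"ty": 0.0107,"tz": 0,"wx": 0,"wy": 0,"wz": 0,"hand": 0},
    {"tx": -0.03,"ty": 0.0107,"tz": 0,"wx": 0,"wy": 0,"wz": 0,"hand": 0},
    {"tx": -0.03,"ty": 0.0107,"tz": 0,"wx": 0,"wy": 0,"wz": 0,"hand": 0},
    {"tx": -0.03,"ty": 0.0107,"tz": 0,"wx": 0,"wy": 0,"wz": 0,"hand": 0},
    {"tx": -0.03,"ty": 0.0107,"tz": 0,"wx": 0,"wy": 0,"wz": 0,"hand": 0},
    {"tx": -0.03,"ty": 0.0107,"tz": 0,"wx": 0,"wy": 0,"wz": 0,"hand": 0},
  ],
)

```text
time: 2.6
position: [0.5595, 0.0193, 0.207]
orientation: [3.142, -0.0, 1.749]
ft_force: [0.4, 0.7, -0.6]
width: 0.0002
```

>>> send_rows(
  plan=[
    {"tx": -0.03,"ty": 0.0107,"tz": 0,"wx": 0,"wy": 0,"wz": 0,"hand": 0},
    {"tx": -0.03,"ty": 0.0107,"tz": 0,"wx": 0,"wy": 0,"wz": 0,"hand": 0},
    {"tx": -0.03,"ty": 0.0107,"tz": 0,"wx": 0,"wy": 0,"wz": 0,"hand": 0},
    {"tx": -0.03,"ty": 0.0107,"tz": 0,"wx": 0,"wy": 0,"wz": 0,"hand": 0},
    {"tx": 0,"ty": 0,"tz": 0,"wx": 0,"wy": 0,"wz": 0,"hand": 0},
    {"tx": 0,"ty": 0,"tz": 0,"wx": 0,"wy": 0,"wz": 0,"hand": 0},
    {"tx": 0,"ty": 0,"tz": 0,"wx": 0,"wy": 0,"wz": 0,"hand": 0},
    {"tx": 0,"ty": 0,"tz": 0,"wx": 0,"wy": 0,"wz": 0,"hand": 0},
  ],
)

```text
time: 3.27
position: [0.6215, -0.0887, 0.2068]
orientation: [-3.141, -0.001, 1.747]
ft_force: [-0.4, 0.1, -0.5]
width: 0.0002
```

Run:
```python
from fit import *
s=r.state();d=s["position"]-W(p,0,p[3],.07);c,n=np.cos(p[2]),np.sin(p[2])
print(s["position"],s["orientation"],"clamp-frame offset from tab: x",d[0]*c+d[1]*n,"y",-d[0]*n+d[1]*c,"z",d[2])
grab("wrist","pics/w1.png")
a=cv2.imread("pics/w1.png")
j=p[3]
for col,x0,x1,y0,y1,z in(((0,0,255),-.025,.025,j-.028,j+.028,.068),((255,0,255),-.032,.032,j+.034,j+.05,.096),((255,255,0),-.012,.012,-.21,.15,.046)):
    q=np.array([proj("pics/w1.png",W(p,x,y,z)) for x,y in((x0,y0),(x1,y0),(x1,y1),(x0,y1))]);cv2.polylines(a,[q.astype(int)],True,col,1)
cv2.imwrite("pics/w1o.png",a)
```

```text
[ 0.6214576  -0.08868485  0.20676007] [-3.14120928e+00 -1.06219424e-03  1.74678256e+00] clamp-frame offset from tab: x 0.0007245788409535853 y 0.009285545829417872 z 0.13676006559582882
wrist ['image', 'fx', 'fy', 'cx', 'cy', 'extrinsics']
```

View pics/w1o.png

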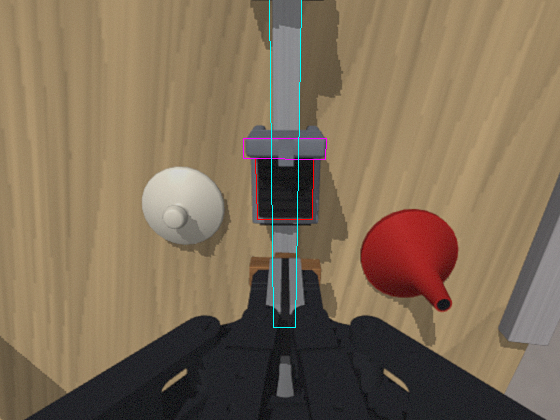

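The wrist view confirms the fit: tab box (257-315,158-220) sits on the black plate, and the fin bump at (286,160) sticks out about 6 mm. Descending.

>>> send_rows(
  plan=[
    {"tx": 0,"ty": 0,"tz": 0.025,"wx": 0,"wy": 0,"wz": 0,"hand": 0},
    {"tx": 0,"ty": 0,"tz": 0.025,"wx": 0,"wy": 0,"wz": 0,"hand": 0},
    {"tx": 0,"ty": 0,"tz": 0.025,"wx": 0,"wy": 0,"wz": 0,"hand": 0},
    {"tx": 0,"ty": 0,"tz": 0.025,"wx": 0,"wy": 0,"wz": 0,"hand": 0},
    {"tx": 0,"ty": 0,"tz": 0.02,"wx": 0,"wy": 0,"wz": 0,"hand": 0},
    {"tx": 0,"ty": 0,"tz": 0.01,"wx": 0,"wy": 0,"wz": 0,"hand": 0},
    {"tx": 0,"ty": 0,"tz": 0,"wx": 0,"wy": 0,"wz": 0,"hand": 0},
    {"tx": 0,"ty": 0,"tz": 0,"wx": 0,"wy": 0,"wz": 0,"hand": 0},
  ],
)

```text
time: 3.98
position: [0.6219, -0.0896, 0.0774]
orientation: [3.142, -0.0, 1.745]
ft_force: [0.7, -0.0, 0.9]
width: -0.0002
```

>>> send_rows(
  plan=[
    {"tx": 0,"ty": 0,"tz": 0.003,"wx": 0,"wy": 0,"wz": 0,"hand": 0},
    {"tx": 0,"ty": 0,"tz": 0.003,"wx": 0,"wy": 0,"wz": 0,"hand": 0},
    {"tx": 0,"ty": 0,"tz": 0.003,"wx": 0,"wy": 0,"wz": 0,"hand": 0},
    {"tx": 0,"ty": 0,"tz": 0.003,"wx": 0,"wy": 0,"wz": 0,"hand": 0},
    {"tx": 0,"ty": 0,"tz": 0.002,"wx": 0,"wy": 0,"wz": 0,"hand": 0},
    {"tx": 0,"ty": 0,"tz": 0,"wx": 0,"wy": 0,"wz": 0,"hand": 0},
    {"tx": 0,"ty": 0,"tz": 0,"wx": 0,"wy": 0,"wz": 0,"hand": 0},
  ],
)

```text
time: 4.57
position: [0.6217, -0.0902, 0.0629]
orientation: [-3.141, -0.0, 1.744]
ft_force: [-0.3, -0.8, -0.1]
width: 0.0001
```

>>> send_rows(
  plan=[
    {"tx": 0,"ty": 0,"tz": 0.002,"wx": 0,"wy": 0,"wz": 0,"hand": 0},
    {"tx": 0,"ty": 0,"tz": 0,"wx": 0,"wy": 0,"wz": 0,"hand": 0},
    {"tx": 0,"ty": 0,"tz": 0,"wx": 0,"wy": 0,"wz": 0,"hand": 0},
  ],
)

```text
time: 4.82
position: [0.6217, -0.0901, 0.0609]
orientation: [-3.141, -0.0, 1.744]
ft_force: [-0.5, 1.8, 0.1]
width: 0.0001
```

Run:
```python
from h import *
s=r.state();print(s["position"],s["ft_force"],s["tau"])
grab("scene","pics/s2.png");grab("wrist","pics/w2.png")
a=cv2.imread("pics/s2.png")[170:270,130:310];a=cv2.convertScaleAbs(cv2.resize(a,None,fx=3,fy=3,interpolation=2),alpha=1.6)
b=cv2.imread("pics/w2.png")[:,160:420]
c=np.zeros((420,800,3),'uint8');c[:300,:540]=a;c[:,540:]=b;cv2.imwrite("pics/c2.png",c)
```

```text
[ 0.62173127 -0.090145    0.0609046 ] [-0.45923219  1.8070395   0.05574681] [ 6.67690576e-03 -6.25060558e+01  9.21575993e+00 -2.37862676e+01
  5.47818185e-03 -1.31493280e-02  5.75924496e-03]
scene ['image', 'fx', 'fy', 'cx', 'cy', 'extrinsics']
wrist ['image', 'fx', 'fy', 'cx', 'cy', 'extrinsics']
```

View pics/c2.png

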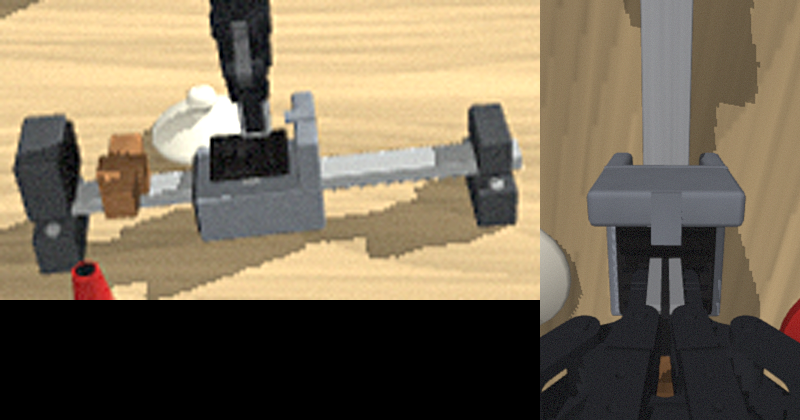

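Run:
```python
from fit import *
f="pics/s2.png"
tcp=r.state()["position"]
cr=lambda q:((q[0]-130)*3,(q[1]-170)*3)
print("tcp",cr(proj(f,tcp)),"tcp+15mm",cr(proj(f,tcp+[0,0,.015])),"tab",cr(proj(f,W(p,0,p[3],.065))))
for x in(-.025,.025):print(cr(proj(f,W(p,x,p[3]-.028,.065))),cr(proj(f,W(p,x,p[3]-.028,.07))))
g="pics/w2.png";q=proj(g,tcp);print("wrist tcp",q[0]-160+540,q[1]); 
q=proj(g,W(p,0,p[3]+.034,.096));print("fin front top",q[0]+380,q[1])
for z in(.06,.07):
  for y in(-.028,.028):
    q=proj(g,W(p,.025,p[3]+y,z));print("tab corner",z,y,q[0]+380,q[1])
a=cv2.imread(g)[140:420,200:380];a=cv2.convertScaleAbs(cv2.resize(a,None,fx=2.1,fy=2.1,interpolation=2),alpha=2.5)
b=cv2.imread(f)[190:250,180:250];b=cv2.convertScaleAbs(cv2.resize(b,None,fx=5.8,fy=5.8,interpolation=2),alpha=2.5)
c=np.zeros((590,800,3),'uint8');c[:588,:378]=a;c[:348,390:796]=b;cv2.imwrite("pics/c3.png",c)
```

```text
tcp (np.float64(259.68645092786505), np.float64(155.5877023549615)) tcp+15mm (np.float64(257.5061430534552), np.float64(139.2268029794045)) tab (np.float64(248.19550692556078), np.float64(151.65362273829328))
(np.float64(209.0775779236643), np.float64(134.59948113252355)) (np.float64(208.19190258952233), np.float64(129.19889049245666))
(np.float64(208.86843663319465), np.float64(177.66564238501059)) (np.float64(207.9403770241277), np.float64(172.16776613725227))
wrist tcp 665.9482913241577 252.38750206112582
fin front top 664.12440377683 233.5458918619333
tab corner 0.06 -0.028 709.9552726246731 310.2924524112666
tab corner 0.06 0.028 714.6148474417805 214.91519408481867
tab corner 0.07 -0.028 712.2298311870852 322.03266608629616
tab corner 0.07 0.028 717.3980993772914 222.58596615064783
```

View pics/c3.png

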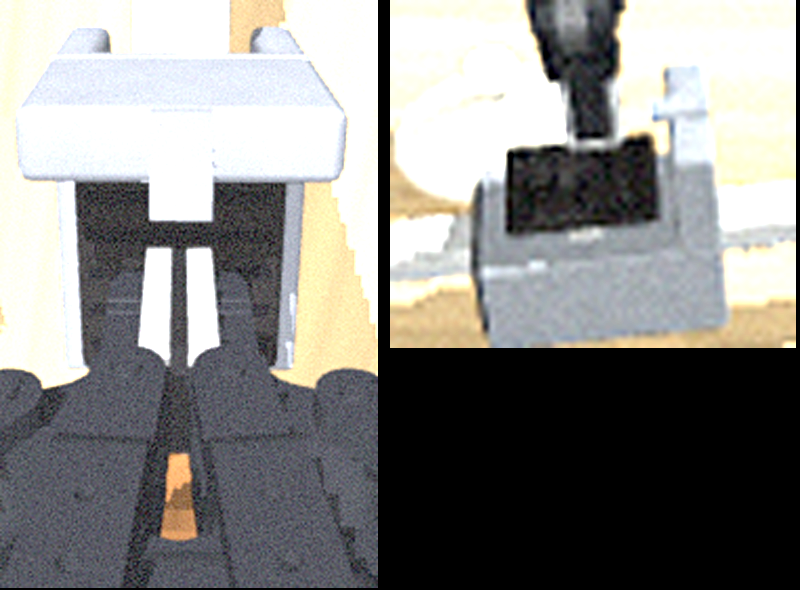

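Tip and tab are black on black here, so the picture doesn't settle whether they touch. The force reads about 0, so I'll feel down in 1 mm steps.

>>> send_rows(
  plan=[
    {"tx": 0,"ty": 0,"tz": 0.001,"wx": 0,"wy": 0,"wz": 0,"hand": 0},
    {"tx": 0,"ty": 0,"tz": 0,"wx": 0,"wy": 0,"wz": 0,"hand": 0},
    {"tx": 0,"ty": 0,"tz": 0,"wx": 0,"wy": 0,"wz": 0,"hand": 0},
  ],
)

```text
time: 5.17
position: [0.6217, -0.0901, 0.0599]
orientation: [-3.141, -0.0, 1.744]
ft_force: [-0.7, 0.5, -1.0]
width: -0.0001
```

>>> send_rows(
  plan=[
    {"tx": 0,"ty": 0,"tz": 0.001,"wx": 0,"wy": 0,"wz": 0,"hand": 0},
    {"tx": 0,"ty": 0,"tz": 0,"wx": 0,"wy": 0,"wz": 0,"hand": 0},
    {"tx": 0,"ty": 0,"tz": 0,"wx": 0,"wy": 0,"wz": 0,"hand": 0},
  ],
)

```text
time: 5.42
position: [0.6217, -0.0901, 0.0589]
orientation: [-3.141, -0.0, 1.744]
ft_force: [-0.1, 0.1, 0.4]
width: 0.0001
```

Run:
```python
from fit import *
tcp=np.array([.6217,-.0901,.0609]);cy=np.array([-np.sin(p[2]),np.cos(p[2]),0])
for dz in(0,.005,.01,.015,.02):
    for x in(0,.005,.011):print(dz,x,"wrist v",round(proj("pics/w2.png",tcp+[0,0,dz]+cy*x)[1],1),"scene",np.round(proj("pics/s2.png",tcp+[0,0,dz]+cy*x),1))
for s_ in(-1,1):
  print([np.round(proj("pics/w2.png",tcp+[s_*x,0,0])[0],1) for x in (.005,.01,.015)])
n="pics/w3.png";grab("wrist",n)
a=cv2.imread(n)[180:330,220:360].astype(float);a=np.clip((a/255)**.45*255,0,255).astype('uint8')
a=cv2.resize(a,None,fx=4,fy=4,interpolation=2);cv2.imwrite("pics/c4.png",a)
print(r.state()["ft_force"])
```

```text
0 0 wrist v 252.2 scene [216.6 221.9]
0 0.005 wrist v 243.4 scene [218.9 221.6]
0 0.011 wrist v 232.5 scene [221.7 221.3]
0.005 0 wrist v 256.8 scene [216.3 220.1]
0.005 0.005 wrist v 247.8 scene [218.7 219.8]
0.005 0.011 wrist v 236.7 scene [221.5 219.5]
0.01 0 wrist v 261.6 scene [216.1 218.2]
0.01 0.005 wrist v 252.4 scene [218.4 218. ]
0.01 0.011 wrist v 241.1 scene [221.2 217.7]
0.015 0 wrist v 266.8 scene [215.9 216.4]
0.015 0.005 wrist v 257.3 scene [218.2 216.2]
0.015 0.011 wrist v 245.7 scene [221.  215.9]
0.02 0 wrist v 272.2 scene [215.6 214.6]
0.02 0.005 wrist v 262.5 scene [218.  214.3]
0.02 0.011 wrist v 250.6 scene [220.8 214.1]
[np.float64(276.1), np.float64(266.4), np.float64(256.8)]
[np.float64(295.3), np.float64(304.9), np.float64(314.4)]
wrist ['image', 'fx', 'fy', 'cx', 'cy', 'extrinsics']
[-0.12560051  0.66669912 -0.51163429]
```

View pics/c4.png

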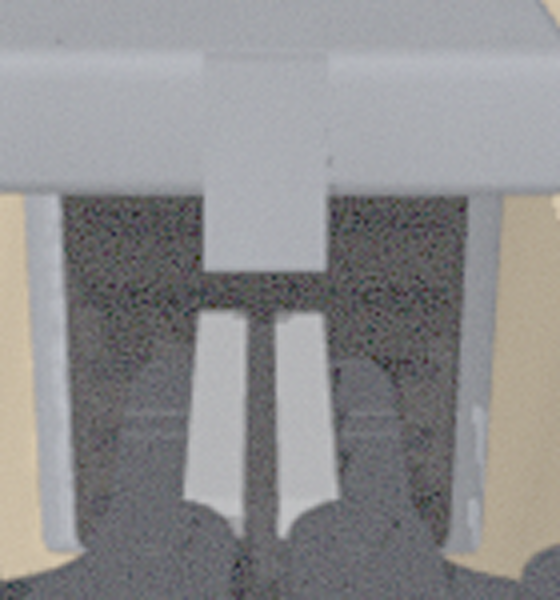

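Silver tips end around v=257 in the wrist view. That puts the real tips about 20 mm above the nominal TCP, which would explain the lack of contact force. I'll keep feeling down in small steps.

>>> send_rows(
  plan=[
    {"tx": 0,"ty": 0,"tz": 0.002,"wx": 0,"wy": 0,"wz": 0,"hand": 0},
    {"tx": 0,"ty": 0,"tz": 0.002,"wx": 0,"wy": 0,"wz": 0,"hand": 0},
    {"tx": 0,"ty": 0,"tz": 0,"wx": 0,"wy": 0,"wz": 0,"hand": 0},
  ],
)

```text
time: 5.72
position: [0.6215, -0.0901, 0.0545]
orientation: [-3.141, -0.0, 1.744]
ft_force: [0.6, 0.5, -0.3]
width: 0.0003
```

>>> send_rows(
  plan=[
    {"tx": 0,"ty": 0,"tz": 0.002,"wx": 0,"wy": 0,"wz": 0,"hand": 0},
    {"tx": 0,"ty": 0,"tz": 0.002,"wx": 0,"wy": 0,"wz": 0,"hand": 0},
    {"tx": 0,"ty": 0,"tz": 0,"wx": 0,"wy": 0,"wz": 0,"hand": 0},
  ],
)

```text
time: 5.97
position: [0.6215, -0.0901, 0.0505]
orientation: [-3.141, -0.0, 1.744]
ft_force: [0.5, -0.4, 0.6]
width: -0.0003
```

Run:
```python
from fit import *
s=r.state();print(s["position"],s["ft_force"],s["width"])
n="pics/w5.png";grab("wrist",n);E=np.load("pics/w5.npz")["extrinsics"];print("cam",-E[:3,:3].T@E[:3,3])
grab("scene","pics/s5.png")
a=cv2.imread(n)[180:330,220:360].astype(float);a=cv2.resize(a,None,fx=3,fy=3,interpolation=2)
b=cv2.imread("pics/s5.png")[180:240,185:245].astype(float);b=cv2.resize(b,(370,370),interpolation=2)
c=np.zeros((450,800,3));c[:450,:420]=a;c[:370,425:795]=b
cv2.imwrite("pics/c5.png",np.clip((c/255)**.45*255,0,255).astype('uint8'))
```

```text
[ 0.62151768 -0.09007561  0.0504641 ] [ 0.46635384 -0.4115292   0.61039017] -0.00025439824178657495
wrist ['image', 'fx', 'fy', 'cx', 'cy', 'extrinsics']
cam [ 0.60666769 -0.00696089  0.21564467]
scene ['image', 'fx', 'fy', 'cx', 'cy', 'extrinsics']<stdin>:8: RuntimeWarning: invalid value encountered in power
<stdin>:8: RuntimeWarning: invalid value encountered in cast
```

View pics/c5.png

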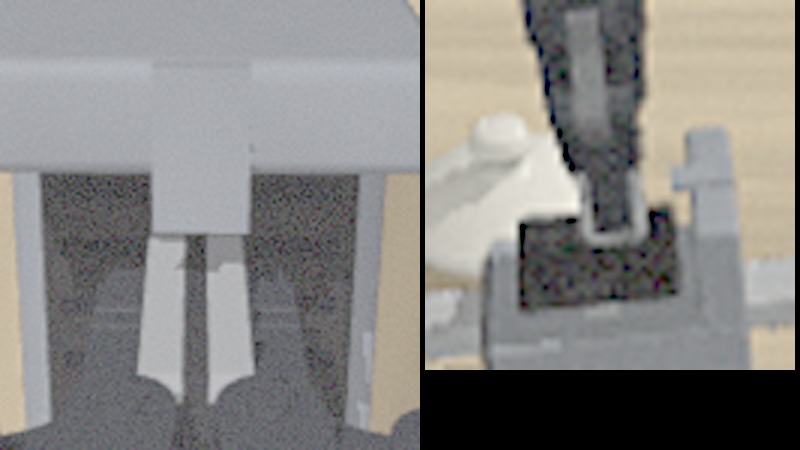

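Tips are lower than the fin bump now and still clear of the tab, with roughly 8-10 mm to go. I'll continue.

>>> send_rows(
  plan=[
    {"tx": 0,"ty": 0,"tz": 0.002,"wx": 0,"wy": 0,"wz": 0,"hand": 0},
    {"tx": 0,"ty": 0,"tz": 0.002,"wx": 0,"wy": 0,"wz": 0,"hand": 0},
    {"tx": 0,"ty": 0,"tz": 0,"wx": 0,"wy": 0,"wz": 0,"hand": 0},
  ],
)

```text
time: 6.32
position: [0.6216, -0.0901, 0.0466]
orientation: [-3.141, -0.0, 1.744]
ft_force: [0.8, -0.1, 0.9]
width: -0.0
```

>>> send_rows(
  plan=[
    {"tx": 0,"ty": 0,"tz": 0.002,"wx": 0,"wy": 0,"wz": 0,"hand": 0},
    {"tx": 0,"ty": 0,"tz": 0,"wx": 0,"wy": 0,"wz": 0,"hand": 0},
    {"tx": 0,"ty": 0,"tz": 0,"wx": 0,"wy": 0,"wz": 0,"hand": 0},
  ],
)

```text
time: 6.57
position: [0.6217, -0.0901, 0.0448]
orientation: [-3.141, -0.0, 1.744]
ft_force: [0.2, -0.2, 0.8]
width: -0.0
```

>>> send_rows(
  plan=[
    {"tx": 0,"ty": 0,"tz": 0.002,"wx": 0,"wy": 0,"wz": 0,"hand": 0},
    {"tx": 0,"ty": 0,"tz": 0,"wx": 0,"wy": 0,"wz": 0,"hand": 0},
    {"tx": 0,"ty": 0,"tz": 0,"wx": 0,"wy": 0,"wz": 0,"hand": 0},
  ],
)

```text
time: 6.82
position: [0.6218, -0.0901, 0.043]
orientation: [3.142, -0.0, 1.744]
ft_force: [-1.1, 0.4, 0.1]
width: 0.0002
```

Measured z now lags the command by about 0.5 mm more than before, while the wrist force still reads around 0. I'll check numerically whether the tab's near edge has moved in the scene view.

```bash
cat > edge.py <<'E'
from h import *
def edges(f):
    g=cv2.imread(f,0).astype(float); o=[]
    for u0,u1 in((201,209),(217,225)):
        pr=g[222:242,u0:u1].mean(1) if 0 else None
        vs=[]
        for u in range(u0,u1):
            c=g[224:238,u]; d=np.diff(c); d[d<0]=0; k=int(d.argmax()); s=slice(max(0,k-2),k+3)
            vs.append(224.5+(np.arange(13)[s]*d[s]).sum()/d[s].sum())
        o.append(np.median(vs).round(2))
    return o
E
python3 - <<'E'
from edge import *
grab("scene","pics/s6.png")
for f in("scene","s2","s5","s6"):print(f,edges(f"pics/{f}.png"))
s=r.state();print(s["position"],s["ft_force"],s["torque"],s["tau"].round(2))
E
```

```text
scene ['image', 'fx', 'fy', 'cx', 'cy', 'extrinsics']
scene [np.float64(230.0), np.float64(228.22)]
s2 [np.float64(229.73), np.float64(228.37)]
s5 [np.float64(229.75), np.float64(228.36)]
s6 [np.float64(229.7), np.float64(228.29)]
[ 0.62176385 -0.09013569  0.04296587] [-0.05334037 -0.86614251  1.22905614] [ 0.02657504 -0.00150337 -0.05602993] [-1.000e-02 -6.325e+01  9.270e+00 -2.292e+01  0.000e+00  5.000e-02
  0.000e+00]
```

>>> send_rows(
  plan=[
    {"tx": 0,"ty": 0,"tz": 0.002,"wx": 0,"wy": 0,"wz": 0,"hand": 0},
    {"tx": 0,"ty": 0,"tz": 0,"wx": 0,"wy": 0,"wz": 0,"hand": 0},
    {"tx": 0,"ty": 0,"tz": 0,"wx": 0,"wy": 0,"wz": 0,"hand": 0},
  ],
)

```text
time: 7.12
position: [0.6218, -0.0901, 0.0412]
orientation: [3.141, -0.0, 1.744]
ft_force: [-1.2, 0.6, 4.7]
width: -0.0001
```

>>> send_rows(
  plan=[
    {"tx": 0,"ty": 0,"tz": 0.002,"wx": 0,"wy": 0,"wz": 0,"hand": 0},
    {"tx": 0,"ty": 0,"tz": 0,"wx": 0,"wy": 0,"wz": 0,"hand": 0},
    {"tx": 0,"ty": 0,"tz": 0,"wx": 0,"wy": 0,"wz": 0,"hand": 0},
  ],
)

```text
time: 7.37
position: [0.6219, -0.0901, 0.0393]
orientation: [3.141, -0.0, 1.744]
ft_force: [-1.4, 0.4, 6.1]
width: -0.0002
```

Run:
```python
from edge import *
grab("scene","pics/s7.png");grab("wrist","pics/w7.png")
print(edges("pics/s7.png"))
s=r.state();print(s["position"],s["ft_force"],s["torque"],s["tau"].round(2))
a=cv2.resize(cv2.imread("pics/w7.png")[150:330,210:370],None,fx=2.6,fy=2.6,interpolation=2).astype(float)
b=cv2.resize(cv2.imread("pics/s7.png")[180:240,185:245],(370,370),interpolation=2).astype(float)
c=np.zeros((468,800,3));c[:,:416]=a;c[:370,425:795]=b
cv2.imwrite("pics/c7.png",np.clip((np.clip(c,0,255)/255)**.45*255,0,255).astype('uint8'))
```

```text
scene ['image', 'fx', 'fy', 'cx', 'cy', 'extrinsics']
wrist ['image', 'fx', 'fy', 'cx', 'cy', 'extrinsics']
[np.float64(232.81), np.float64(229.62)]
[ 0.62186145 -0.09015011  0.03933924] [-1.29711727  0.90416274  5.68551738] [ 0.07845402  0.37259189 -0.00245938] [ 7.000e-02 -6.057e+01  8.830e+00 -2.225e+01 -6.000e-02 -6.200e-01
  0.000e+00]
```

View pics/c7.png

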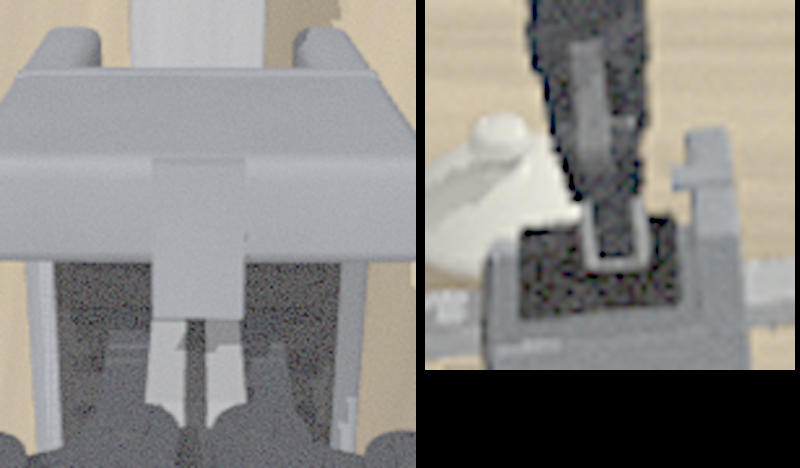

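Contact: 4.7 then 6.1 N, about 6 mm pressed, and the tab edge has moved down in the image. I'll press about 2.5 mm more and then push along tool +x.

>>> send_rows(
  plan=[
    {"tx": 0,"ty": 0,"tz": 0.0015,"wx": 0,"wy": 0,"wz": 0,"hand": 0},
    {"tx": 0,"ty": 0,"tz": 0.001,"wx": 0,"wy": 0,"wz": 0,"hand": 0},
    {"tx": 0,"ty": 0,"tz": 0,"wx": 0,"wy": 0,"wz": 0,"hand": 0},
    {"tx": 0,"ty": 0,"tz": 0,"wx": 0,"wy": 0,"wz": 0,"hand": 0},
  ],
)

```text
time: 7.8
position: [0.6219, -0.0901, 0.0369]
orientation: [3.141, -0.0, 1.744]
ft_force: [-3.3, 0.8, 7.3]
width: 0.0002
```

>>> send_rows(
  plan=[
    {"tx": 0.004,"ty": 0,"tz": 0,"wx": 0,"wy": 0,"wz": 0,"hand": 0},
    {"tx": 0.004,"ty": 0,"tz": 0,"wx": 0,"wy": 0,"wz": 0,"hand": 0},
    {"tx": 0.004,"ty": 0,"tz": 0,"wx": 0,"wy": 0,"wz": 0,"hand": 0},
    {"tx": 0.004,"ty": 0,"tz": 0,"wx": 0,"wy": 0,"wz": 0,"hand": 0},
    {"tx": 0.004,"ty": 0,"tz": 0,"wx": 0,"wy": 0,"wz": 0,"hand": 0},
    {"tx": 0,"ty": 0,"tz": 0,"wx": 0,"wy": 0,"wz": 0,"hand": 0},
  ],
)

```text
time: 8.3
position: [0.6186, -0.0707, 0.0371]
orientation: [3.141, 0.001, 1.744]
ft_force: [-1.2, -1.7, 7.3]
width: -0.0
```

The force is steady at 7.3 N down and about 2 N along, so the jaw is either sliding or about to. Continuing.

>>> send_rows(
  plan=[
    {"tx": 0.005,"ty": 0,"tz": 0,"wx": 0,"wy": 0,"wz": 0,"hand": 0},
    {"tx": 0.005,"ty": 0,"tz": 0,"wx": 0,"wy": 0,"wz": 0,"hand": 0},
    {"tx": 0.005,"ty": 0,"tz": 0,"wx": 0,"wy": 0,"wz": 0,"hand": 0},
    {"tx": 0.005,"ty": 0,"tz": 0,"wx": 0,"wy": 0,"wz": 0,"hand": 0},
  ],
)

```text
time: 8.63
position: [0.6154, -0.0522, 0.0373]
orientation: [3.14, 0.002, 1.742]
ft_force: [-0.4, -3.5, 6.8]
width: -0.0002
```

>>> send_rows(
  plan=[
    {"tx": 0.006,"ty": 0,"tz": 0,"wx": 0,"wy": 0,"wz": 0,"hand": 0},
    {"tx": 0.006,"ty": 0,"tz": 0,"wx": 0,"wy": 0,"wz": 0,"hand": 0},
    {"tx": 0.006,"ty": 0,"tz": 0,"wx": 0,"wy": 0,"wz": 0,"hand": 0},
    {"tx": 0.006,"ty": 0,"tz": 0,"wx": 0,"wy": 0,"wz": 0,"hand": 0},
    {"tx": 0.006,"ty": 0,"tz": 0,"wx": 0,"wy": 0,"wz": 0,"hand": 0},
    {"tx": 0.006,"ty": 0,"tz": 0,"wx": 0,"wy": 0,"wz": 0,"hand": 0},
    {"tx": 0.006,"ty": 0,"tz": 0,"wx": 0,"wy": 0,"wz": 0,"hand": 0},
  ],
)

```text
time: 9.22
position: [0.6083, -0.0106, 0.0372]
orientation: [3.14, 0.002, 1.743]
ft_force: [-0.3, -2.9, 6.9]
width: -0.0002
```

>>> send_rows(
  plan=[
    {"tx": 0.005,"ty": 0,"tz": 0,"wx": 0,"wy": 0,"wz": 0,"hand": 0},
    {"tx": 0.005,"ty": 0,"tz": 0,"wx": 0,"wy": 0,"wz": 0,"hand": 0},
    {"tx": 0.005,"ty": 0,"tz": 0,"wx": 0,"wy": 0,"wz": 0,"hand": 0},
    {"tx": 0.005,"ty": 0,"tz": 0,"wx": 0,"wy": 0,"wz": 0,"hand": 0},
    {"tx": 0,"ty": 0,"tz": 0,"wx": 0,"wy": 0,"wz": 0,"hand": 0},
  ],
)

```text
time: 9.63
position: [0.6047, 0.0106, 0.0371]
orientation: [3.141, 0.0, 1.744]
ft_force: [-1.6, 1.0, 6.8]
width: -0.0003
```

>>> send_rows(
  plan=[
    {"tx": 0.003,"ty": 0,"tz": 0,"wx": 0,"wy": 0,"wz": 0,"hand": 0},
    {"tx": 0.003,"ty": 0,"tz": 0,"wx": 0,"wy": 0,"wz": 0,"hand": 0},
    {"tx": 0.003,"ty": 0,"tz": 0,"wx": 0,"wy": 0,"wz": 0,"hand": 0},
    {"tx": 0.003,"ty": 0,"tz": 0,"wx": 0,"wy": 0,"wz": 0,"hand": 0},
  ],
)

```text
time: 9.97
position: [0.6029, 0.021, 0.0372]
orientation: [3.14, 0.001, 1.743]
ft_force: [-0.4, -3.9, 7.6]
width: 0.0001
```

Run:
```python
from h import *
grab("top","pics/t8.png");grab("scene","pics/s8.png");print(r.state()["ft_force"],r.state()["position"])
a=cv2.resize(cv2.imread("pics/t8.png")[150:270,210:390],None,fx=3,fy=3,interpolation=2)
b=cv2.resize(cv2.imread("pics/s8.png")[175:255,130:310],None,fx=3,fy=3,interpolation=2)
cv2.imwrite("pics/c8.png",cv2.convertScaleAbs(np.vstack([a,b]),alpha=1.7))
```

```text
top ['image', 'fx', 'fy', 'cx', 'cy', 'extrinsics']
scene ['image', 'fx', 'fy', 'cx', 'cy', 'extrinsics']
[-0.89265064 -0.06431088  7.09456248] [0.60276257 0.02182231 0.03714677]
```

View pics/c8.png

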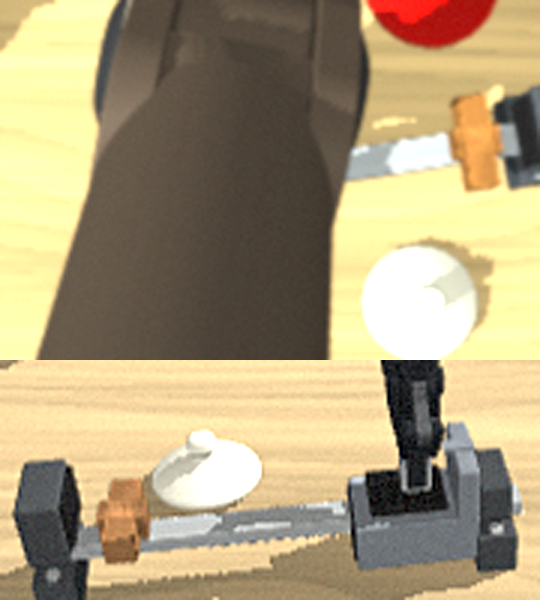

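The scene view shows the jaw nearly home at (470,520) with the tab pressed, and the block unmoved. I'll push until the force jumps.

>>> send_rows(
  plan=[
    {"tx": 0.003,"ty": 0,"tz": 0,"wx": 0,"wy": 0,"wz": 0,"hand": 0},
    {"tx": 0.002,"ty": 0,"tz": 0,"wx": 0,"wy": 0,"wz": 0,"hand": 0},
    {"tx": 0,"ty": 0,"tz": 0,"wx": 0,"wy": 0,"wz": 0,"hand": 0},
  ],
)

```text
time: 10.32
position: [0.6025, 0.0256, 0.0373]
orientation: [3.139, 0.002, 1.743]
ft_force: [-0.4, -2.4, 6.1]
width: 0.0002
```

>>> send_rows(
  plan=[
    {"tx": 0.002,"ty": 0,"tz": 0,"wx": 0,"wy": 0,"wz": 0,"hand": 0},
    {"tx": 0.002,"ty": 0,"tz": 0,"wx": 0,"wy": 0,"wz": 0,"hand": 0},
    {"tx": 0,"ty": 0,"tz": 0,"wx": 0,"wy": 0,"wz": 0,"hand": 0},
  ],
)

```text
time: 10.57
position: [0.602, 0.0294, 0.0374]
orientation: [3.139, 0.002, 1.743]
ft_force: [1.1, -3.6, 7.0]
width: -0.0001
```

>>> send_rows(
  plan=[
    {"tx": 0.002,"ty": 0,"tz": 0,"wx": 0,"wy": 0,"wz": 0,"hand": 0},
    {"tx": 0.001,"ty": 0,"tz": 0,"wx": 0,"wy": 0,"wz": 0,"hand": 0},
    {"tx": 0,"ty": 0,"tz": 0,"wx": 0,"wy": 0,"wz": 0,"hand": 0},
  ],
)

```text
time: 10.82
position: [0.6015, 0.0323, 0.0374]
orientation: [3.139, 0.002, 1.742]
ft_force: [1.4, -3.8, 6.6]
width: -0.0002
```

>>> send_rows(
  plan=[
    {"tx": 0.002,"ty": 0,"tz": 0,"wx": 0,"wy": 0,"wz": 0,"hand": 0},
    {"tx": 0.002,"ty": 0,"tz": 0,"wx": 0,"wy": 0,"wz": 0,"hand": 0},
    {"tx": 0,"ty": 0,"tz": 0,"wx": 0,"wy": 0,"wz": 0,"hand": 0},
  ],
)

```text
time: 11.07
position: [0.6009, 0.0363, 0.0374]
orientation: [3.139, 0.002, 1.742]
ft_force: [0.2, -3.4, 6.9]
width: 0.0003
```

>>> send_rows(
  plan=[
    {"tx": 0.002,"ty": 0,"tz": 0,"wx": 0,"wy": 0,"wz": 0,"hand": 0},
    {"tx": 0.001,"ty": 0,"tz": 0,"wx": 0,"wy": 0,"wz": 0,"hand": 0},
    {"tx": 0,"ty": 0,"tz": 0,"wx": 0,"wy": 0,"wz": 0,"hand": 0},
  ],
)

```text
time: 11.32
position: [0.6006, 0.0376, 0.0375]
orientation: [3.139, 0.004, 1.741]
ft_force: [1.3, -7.6, 6.6]
width: 0.0001
```

Run:
```python
from h import *
grab("scene","pics/s9.png");print(r.state()["ft_force"],r.state()["position"])
for n in("s8","s9"):
  g=cv2.imread(f"pics/{n}.png",0).astype(int);
  for v in(226,230,234):print(n,v,g[v,236:306].tolist())
```

```text
scene ['image', 'fx', 'fy', 'cx', 'cy', 'extrinsics']
[ 1.26101877 -7.54108676  6.81304677] [0.60062614 0.03755454 0.037494  ]
s8 226 [82, 78, 77, 80, 80, 101, 104, 102, 100, 77, 75, 9, 63, 63, 61, 59, 63, 46, 4, 14, 23, 9, 14, 16, 30, 27, 28, 38, 41, 55, 57, 52, 53, 54, 54, 58, 55, 60, 60, 66, 70, 62, 63, 64, 59, 62, 49, 66, 68, 65, 69, 65, 71, 68, 31, 38, 37, 41, 39, 36, 39, 38, 35, 42, 63, 98, 91, 119, 139, 121]
s8 230 [84, 86, 86, 87, 84, 85, 86, 86, 89, 91, 89, 21, 39, 65, 54, 62, 92, 89, 91, 105, 101, 89, 99, 85, 68, 68, 73, 66, 66, 70, 71, 69, 71, 73, 71, 68, 68, 68, 68, 70, 68, 66, 68, 64, 64, 68, 67, 65, 69, 64, 69, 66, 71, 61, 25, 33, 33, 66, 77, 85, 122, 97, 48, 48, 53, 89, 138, 130, 129, 127]
s8 234 [130, 129, 105, 105, 81, 85, 110, 80, 85, 82, 91, 27, 26, 72, 69, 64, 71, 69, 68, 68, 66, 65, 72, 64, 68, 68, 67, 71, 64, 72, 67, 69, 66, 67, 71, 69, 67, 65, 69, 65, 68, 67, 67, 68, 67, 68, 68, 66, 65, 65, 72, 69, 69, 41, 58, 56, 51, 46, 42, 36, 37, 38, 42, 37, 37, 38, 74, 134, 127, 124]
s9 226 [79, 79, 80, 79, 79, 81, 80, 80, 81, 87, 78, 23, 54, 63, 66, 64, 64, 50, 11, 1, 10, 26, 26, 30, 34, 28, 38, 40, 52, 53, 57, 56, 57, 58, 54, 58, 60, 67, 64, 62, 65, 64, 59, 61, 65, 62, 57, 65, 70, 64, 64, 67, 70, 71, 26, 36, 37, 37, 34, 39, 37, 39, 37, 35, 66, 99, 89, 119, 140, 126]
s9 230 [87, 85, 85, 87, 86, 87, 84, 90, 88, 91, 93, 43, 28, 62, 64, 62, 63, 61, 62, 69, 67, 75, 86, 72, 72, 69, 70, 67, 71, 74, 68, 69, 72, 71, 69, 72, 65, 65, 67, 69, 70, 65, 70, 63, 71, 66, 67, 65, 67, 68, 66, 68, 67, 65, 23, 34, 37, 63, 83, 85, 121, 97, 48, 55, 52, 87, 141, 131, 127, 125]
s9 234 [128, 132, 105, 107, 106, 83, 112, 79, 83, 86, 83, 38, 17, 66, 72, 65, 72, 68, 70, 68, 67, 67, 67, 69, 71, 69, 71, 67, 69, 70, 70, 64, 68, 68, 68, 65, 66, 66, 71, 69, 66, 66, 65, 68, 71, 68, 66, 67, 71, 73, 68, 67, 67, 49, 55, 56, 50, 52, 42, 41, 41, 43, 45, 40, 39, 37, 77, 134, 126, 125]
```

Tip moved 16 mm between frames while the jaw edge moved less than 1 mm, and the along-bar force then rose to 7.6 N. So the jaw was dragged home by tab friction, and the fin is now loaded against the stop. One small extra push, then straight up so the tab friction can't drag it forward.

>>> send_rows(
  plan=[
    {"tx": 0.002,"ty": 0,"tz": 0,"wx": 0,"wy": 0,"wz": 0,"hand": 0},
    {"tx": 0,"ty": 0,"tz": 0,"wx": 0,"wy": 0,"wz": 0,"hand": 0},
    {"tx": 0,"ty": 0,"tz": 0,"wx": 0,"wy": 0,"wz": 0,"hand": 0},
  ],
)

```text
time: 11.62
position: [0.6007, 0.0375, 0.0375]
orientation: [3.138, 0.006, 1.74]
ft_force: [2.0, -11.2, 6.3]
width: -0.0002
```

>>> send_rows(
  plan=[
    {"tx": 0,"ty": 0,"tz": -0.003,"wx": 0,"wy": 0,"wz": 0,"hand": 0},
    {"tx": 0,"ty": 0,"tz": -0.003,"wx": 0,"wy": 0,"wz": 0,"hand": 0},
    {"tx": 0,"ty": 0,"tz": -0.003,"wx": 0,"wy": 0,"wz": 0,"hand": 0},
    {"tx": 0,"ty": 0,"tz": -0.003,"wx": 0,"wy": 0,"wz": 0,"hand": 0},
    {"tx": 0,"ty": 0,"tz": -0.002,"wx": 0,"wy": 0,"wz": 0,"hand": 0},
    {"tx": 0,"ty": 0,"tz": 0,"wx": 0,"wy": 0,"wz": 0,"hand": 0},
  ],
)

```text
time: 12.12
position: [0.5986, 0.0373, 0.05]
orientation: [-3.141, 0.006, 1.74]
ft_force: [1.4, -12.4, -1.9]
width: 0.0002
```

Run:
```python
from h import *
grab("scene","pics/s10.png");s=r.state();print(s["ft_force"],s["position"])
g=cv2.imread("pics/s10.png",0).astype(int);print(g[230,243:252],g[230,286:294])
```

```text
scene ['image', 'fx', 'fy', 'cx', 'cy', 'extrinsics']
[  1.06622288 -12.69145717  -2.26444932] [0.59861049 0.03730129 0.04999163]
[91 87 91 88 38 26 67 61 58] [70 68 66 65 30 35 37 64]
```

The jaw is home: it took 11 N with no motion, and the finger is now off the tab. Next I'll unload the fin, back off a little and rise clear.

>>> send_rows(
  plan=[
    {"tx": -0.003,"ty": 0,"tz": -0.001,"wx": 0,"wy": 0,"wz": 0,"hand": 0},
    {"tx": -0.003,"ty": 0,"tz": -0.002,"wx": 0,"wy": 0,"wz": 0,"hand": 0},
    {"tx": -0.004,"ty": 0,"tz": -0.003,"wx": 0,"wy": 0,"wz": 0,"hand": 0},
    {"tx": 0,"ty": 0,"tz": -0.01,"wx": 0,"wy": 0,"wz": 0,"hand": 0},
    {"tx": 0,"ty": 0,"tz": -0.02,"wx": 0,"wy": 0,"wz": 0,"hand": 0},
    {"tx": 0,"ty": 0,"tz": -0.03,"wx": 0,"wy": 0,"wz": 0,"hand": 0},
    {"tx": 0,"ty": 0,"tz": -0.03,"wx": 0,"wy": 0,"wz": 0,"hand": 0},
    {"tx": 0,"ty": 0,"tz": -0.03,"wx": 0,"wy": 0,"wz": 0,"hand": 0},
    {"tx": 0,"ty": 0,"tz": -0.03,"wx": 0,"wy": 0,"wz": 0,"hand": 0},
    {"tx": 0,"ty": 0,"tz": 0,"wx": 0,"wy": 0,"wz": 0,"hand": 0},
  ],
)

```text
time: 13.0
position: [0.6035, 0.0332, 0.2137]
orientation: [3.132, -0.001, 1.744]
ft_force: [0.7, -0.1, -0.6]
width: 0.0001
```

>>> send_rows(
  plan=[
    {"tx": 0,"ty": 0,"tz": 0,"wx": 0,"wy": 0,"wz": 0,"hand": 0},
    {"tx": 0,"ty": 0,"tz": 0,"wx": 0,"wy": 0,"wz": 0,"hand": 0},
    {"tx": 0,"ty": 0,"tz": 0,"wx": 0,"wy": 0,"wz": 0,"hand": 0},
  ],
)

```text
time: 13.25
position: [0.5996, 0.0333, 0.2057]
orientation: [-3.14, -0.0, 1.744]
ft_force: [0.1, -1.0, -0.1]
width: 0.0
```

Run:
```python
from h import *
grab("scene","pics/s11.png");grab("wrist","pics/w11.png");s=r.state();print(s["ft_force"],s["position"])
g=cv2.imread("pics/s11.png",0).astype(int);print(g[230,243:252],g[230,286:294])
a=cv2.imread("pics/s11.png");b=cv2.resize(cv2.imread("pics/w11.png"),(400,300))
c=cv2.resize(a[175:255,130:310],(540,240),interpolation=2);d=cv2.resize(a,(400,300))
o=np.zeros((545,800,3),'uint8');o[:240,:540]=c;o[243:543,:400]=d;o[243:543,400:]=b
cv2.imwrite("pics/c11.png",cv2.convertScaleAbs(o,alpha=1.4))
```

```text
scene ['image', 'fx', 'fy', 'cx', 'cy', 'extrinsics']
wrist ['image', 'fx', 'fy', 'cx', 'cy', 'extrinsics']
[-0.95409464 -0.5420162  -0.24556245] [0.59962238 0.03310887 0.20543174]
[84 82 87 86 37 23 63 61 55] [64 67 69 60 25 25 34 64]
```

View pics/c11.png

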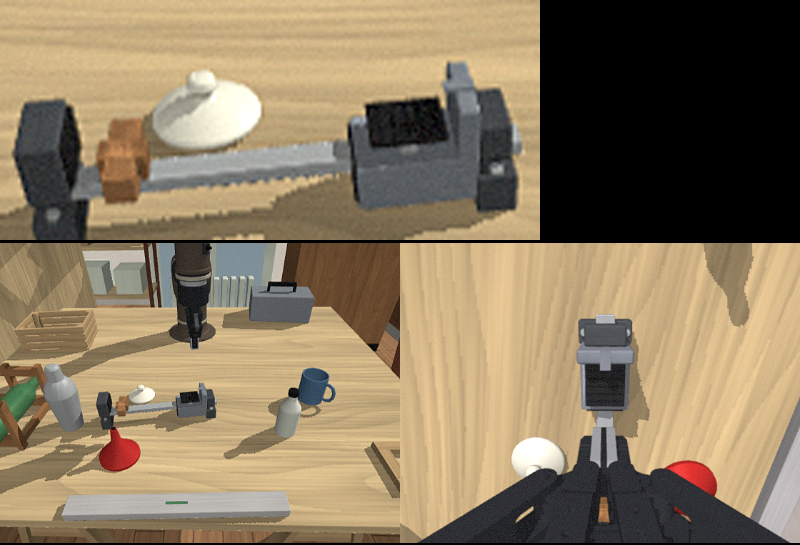

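The jaw sits against the stop, the tab is up, the bystanders are in place and the arm is clear. Handing in.

```bash
python3 -c "
from workcell import workorder
print(workorder.job_done())"
```

```text
the job is handed in; nothing more can be done
None
```

The clamp is opened right up and the job is handed in; no verdict came back. I pressed the release tab about 8 mm with the shut fingertips, judging by the 7.3 N spring force, while the jaw was still about 9 mm along. I then slid the jaw back to the end stop, lifted straight off the tab and rose clear, about 13 s in all.

**Last checks:**
- **Jaw:** it took 11–12 N at the stop without moving. Its edge stayed at the same image column (about 247) after release, and no gap to the stop shows.
- **Tab:** it looks up in the final picture. I judged this by eye and did not measure its height.
- **Bystanders:** the block, lid, funnel, shaker, bottle and mug look unmoved, also by eye.
- **Arm:** it stands clear of everything, with the wrist force at about 0.

**What disagreed:**
- **Fingertips:** they met the tab about 24 mm lower in TCP reading than the stated geometry implied, so I felt down for contact.
- **How the jaw moved:** friction on the tab carried most of the push, and the fin only took load at the very end.

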